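# Zero the coating gauge and hold its probe on the ringed spot

### The job

Zero the coating gauge: squeeze the trigger of the pistol-shaped gauge all the way in for a moment and let it spring back. Then lift the pen probe out of its wooden block and hold its sprung tip inside the drawn ring on the sloping face of the bracket in the vise, square to that face, pressed lightly so that the tip is pushed in about halfway. Finish still holding the probe there, and leave the loose things on the bench alone.

Things in the scene. Friction and masses are not known exactly. Their poses are not given: they have to be found in the camera images.
- meter: Pistol-shaped gauge fixed on its side on a stand. Origin on the bench under mid-grip. Black level grip along x: x -55 to 60 mm, y -15 to 15, z 43 to 77. Grey housing at its end: x 58 to 118, y -110 to 50, top z 86. Foot 12 mm high; an 18 mm wide post under the grip leaves both its sides open to fingers from above. The trigger runs along the -y side. It does not move.
- trigger_pad (a point): Point on the trigger's mid thickness, 40 mm from its hinge; at rest at x 10, y -34, z 60 mm in the gauge's frame. The trigger is a pale metal bar 8 mm thick (y), 20 tall, along the grip from its hinge at x 50 to x -8. Across grip and trigger: 53 mm at rest, about 43 mm here fully squeezed (only the trigger moves, to +y).
- trigger (a joint): Trigger angle: 0 at rest, 0.25 rad fully squeezed (stop). A spring brings it back; at the pad it takes about 2.5 N to start and 7.5 N fully in.
- holder: Fixed light wooden block, 80 x 80 x 50 mm, origin at the centre of its underside. A hole 17 mm wide and 42 mm deep in the middle of its top holds the probe upright.
- probe: Loose pen probe, about 150 g, upright in the block, tip down. Round black body 26 mm in diameter, 90 mm long. Origin: centre of the body's lower end (shoulder, resting on the block's top, 50 mm above the bench); z along the probe away from the tip. Below it a steel nose, 14 mm in diameter, 20 long, then the sprung tip, 8 mm in diameter, round end, 15 long.
- tip_point (a point): The very end of the probe's sprung tip, on its axis: 35 mm below the shoulder when not pressed.
- tip (a joint): How far the sprung tip is pushed into the nose (m): 0 free, 0.015 fully in. Spring: 0.6 N to start and 0.6 N per mm more, so halfway is about 5 N.
- vise: Blue bench vise with steel jaws, fixed to the bench, origin at the underside on the line between the jaws. Its jaws are 120 mm wide along y, top at z 140; its screw with a cross handle points to -x and ends at x = -130. It does not move.
- bracket: Bent white painted steel bracket clamped in the vise, same frame as the vise. Its upright flange stands in the jaws; from z 160 its flat sloping plate (90 mm up the slope, 200 mm along y, 8 mm thick) rises to +x at 25 degrees to the level, so its upper face looks up and towards -x (the screw handle's side). It does not move.
- ring_spot (a point): Centre of the drawn ring (black line circle, 28 mm in diameter) on the sloping face. z: the face's outward normal, 25 degrees off vertical, leaning to the vise's -x; y along the vise's y. A square and a triangle of like size, drawn with the same pen, lie beside it along y (about 62 mm apart, all 183 mm above the bench, midway up the slope), in any order.
- screwdriver: Bystander: a loose screwdriver lying on the bench. Leave alone.
- jar: Bystander: a loose amber glass jar with a steel lid, 60 mm in diameter and 75 mm tall. Leave alone.
- tin: Bystander: a loose tin with a paper label, 66 mm in diameter and 100 mm tall. Leave alone.
Mind the look-alikes: they are no part of the job. What is shaped like the probe but red is not meant. Of the things shaped like the holder, the wooden one is meant.

How it is judged:
By the outcome, as a careful person would: the job done as asked, in the order asked, and still so for the second after the job is handed in, while the arm keeps its last pose, push and grip.
It also fails if it takes over 42 s, if anything falls off the work surface, if the arm or the gripper's body presses on something with over 40 N, if the wrist force passes 120 N, or if a joint passes its speed limit or range.

### The arm

A 6-joint arm with a two-finger parallel gripper is mounted at the origin on the work surface. World frame = base frame: x ahead of the robot, y to its left, z up, the work surface at z = 0. Lengths are in m, angles in rad, forces in N, time in s.
With the tool pointing down it reaches from about 0.35 to 0.775 m from the base axis. Payload 5.5 kg.
Tool frame: the origin (TCP) lies at the very end of the fingers, on their centre line; the grasp point (between the pads) lies 19 mm behind it; z points along the fingers, y is the direction in which the jaws open and shut (so a half turn about z gives the same grasp; the last joint's range is limited). The gripper opens to 85 mm and grips with 20 to 120 N. Pads are 22 mm wide; open, the fingers measure 114 mm over their backs; the gripper's body (76 mm by 85 mm) begins 54 mm behind the grasp point. The pads swing forward as they close: fully open they stand 13 mm farther back than shut.
Start: joints at [-1.389, 0.313, 0.046, 1.304, 0, 1.431], TCP at [0.182, -0.546, 0.231] pointing down, gripper open.
Joint ranges: [-2.76, 2.76], [-0.86, 1.69], [-1.03, 1.26], [-2.2, 2.34], [-1.47, 1.5], [-3.14, 3.14]. Speed limits (rad/s): [2.57, 2.57, 3.14, 3.14, 3.14, 3.14].

### API

Orientations are given as a unit quaternion [w, x, y, z].
In Python, from workcell import get_state, read_camera, hand_in, find_in, silhouettes gives the robot as it stands. The module is installed in compiled form; this text tells all that it offers.
- The arm moves only by the tool send_rows, never from a script. Its argument "deltas" is a list that holds one entry, the list of rows, each a list of 6 numbers: the shift along the world's x, y, z in cm, then the turn, a rotation vector about the world's x, y, z in degrees. In form: [[[dx, dy, dz, wx, wy, wz], ...]]. A call has 1 to 12 rows; each row is the pose to reach, as a shift and turn from the pose commanded when the call began; what a row does not reach only later rows make up. A row lasts 1/10 s, in which the tool goes at most 50 mm and 8.59 degrees, less where a joint would pass 70% of its speed; a pose out of reach is approached as far as the arm can. A call with a gripper value outside its range is refused whole. "jaw" is the opening, from -1 (shut) to 1 (fully open), so that 0 is half open, set as the call begins (left out, the last holds). The fingers move at their own pace and stop on an object; "force" is the grip in N (left out, the last holds). Time passes only in rows, so rows that repeat a pose let the fingers close. It gives the time, the measured TCP pose, the force and the opening at its end, in the units of the state.
- get_state(): the state, without advancing time (a new reading comes with each control period).
- read_camera(name): name is "scene" or "top"; returns a dict with "img" (480x640x3 uint8, red, green, blue), "z_map" (480x640 float32, m along the optical axis (not along the pixel's ray), 0 where there is no reading), "vfov" (degrees; the focal length in pixels is half the picture's height over the tangent of half this angle, whatever the lens; pixels are square), "cx", "cy" (the principal point, pixels), "k1" (the pictures are not rectified: a ray, as slopes to the right and down, at radius r is drawn at 1 + k1 r^2 times it, then the intrinsics apply), "R" (3x3) and "t" (3): a world point X has camera coordinates R X + t. Camera axes: x right, y down, z forward; pixel columns grow to the right and rows downward; lengths in m; the calibration is good to about 2 mm. A picture is of the moment at which its call begins.
- hand_in(): hands the job in, once; it reports no verdict.
Trained networks look in a picture, given as the dict that the camera call returned (one of the last four; its "shot" number tells which), for a name from the list of things; names that differ only in an ending like _2 or _b are one class to them, and where a whole thing is asked for, a point or a joint stands for the part that bears it (a point fixed in the world has none). Each returns a list of dicts, best first, with "conf" (0 to 1); they miss things now and then, are a little off and sometimes report something else, mostly with a low value. They report only what shows in the picture. A call takes as long as a camera call. They do not tell look-alikes from the thing itself.
- find_in(picture, thing): "box" ([centre column, centre row, width, height] in pixels, round what is visible of it).
- silhouettes(picture, thing): "mask" (480x640 bool, what is visible of it) and "box" ([centre column, centre row, width, height] in pixels, round what is visible of it).
The state is a dict: "clock": time; "joint_pos": joint angles; "qvel": joint speeds; "tau": joint torques, N m; "tcp_pos": TCP position; "orientation": TCP orientation; "wrist_force": force on the tool from outside, world axes, zero at the start; "ft_torque": the same for the moment, N m; "finger_gap": finger opening in m.
Only numpy, scipy, OpenCV 4.12 (cv2) and the standard library are available. Lean on these libraries where they do the work, as an engineer would, in place of code of your own. Each camera call takes 0.05 s, during which the arm holds its last target.

## Working session

There is one attempt and no reset: what is moved stays moved. The work goes in short steps, Python scripts to look and compute and a tool call to move; the robot and the scene stay as the last step left them, time stands still between calls to the robot, and variables do not carry over. Pictures are saved under pics/ and viewed, and the job is handed in when it is done.

Besides the shell and the picture viewer there is one more tool, called by a JSON object that holds its "api" and its "payload". send_rows: Moves the arm, as the interface text tells. Its arguments: {"type":"object","properties":{"deltas":{"type":"array","items":{"type":"array","items":{"type":"array","items":{"type":"number"}}}},"jaw":{"type":"number"},"force":{"type":"number"}},"required":["deltas"]}

```bash
mkdir -p pics
cat > h.py <<'E'
import numpy as np,cv2,pickle
def f(p): return 240/np.tan(np.radians(p['vfov'])/2)
def K(p): return np.array([[f(p),0,p['cx']],[0,f(p),p['cy']],[0,0,1.]])
def D(p): return np.array([p['k1'],0,0,0.])
def unproj(p,uv,z=None):
    """world points of pixels (n,2) by z_map (or given depth)"""
    uv=np.atleast_2d(np.array(uv,float))
    s=cv2.undistortPoints(uv.reshape(-1,1,2),K(p),D(p)).reshape(-1,2)
    if z is None: z=p['z_map'][uv[:,1].round().astype(int),uv[:,0].round().astype(int)]
    c=np.c_[s*np.reshape(z,(-1,1)),z]
    return (c-p['t'])@p['R']
def ray(p,uv):
    uv=np.atleast_2d(np.array(uv,float))
    s=cv2.undistortPoints(uv.reshape(-1,1,2),K(p),D(p)).reshape(-1,2)
    d=np.c_[s,np.ones(len(s))]@p['R']; o=-p['R'].T@p['t']
    return o,d
def atz(p,uv,h):
    o,d=ray(p,uv); return o+d*((h-o[2])/d[:,2:3])
def proj(p,X):
    X=np.atleast_2d(X).astype(float)
    return cv2.projectPoints(X,cv2.Rodrigues(np.array(p['R']))[0],np.array(p['t'],float),K(p),D(p))[0].reshape(-1,2)
def cloud(p):
    v,u=np.mgrid[0:480,0:640]; return unproj(p,np.c_[u.ravel(),v.ravel()]).reshape(480,640,3)
def load(n): return pickle.load(open(n+'.pkl','rb'))
E
python3 - <<'E'
from h import *
from workcell import *
for n in ['scene','top']:
    p=read_camera(n); cv2.imwrite(f'pics/{n}0.png',p['img'][:,:,::-1]); pickle.dump(p,open(n+'0.pkl','wb'))
    print(n,p['vfov'],p['k1'],p['cx'],p['cy'],-p['R'].T@p['t'])
    for t in ['meter','trigger_pad','holder','probe','vise','bracket','screwdriver','jar','tin']:
        print(t,[(round(d['conf'],2),np.round(d['box']).astype(int).tolist()) for d in silhouettes(p,t)])
print(get_state())
E
```

```text
scene 48.394227072365474 -0.12567275092924465 315.6998946786476 244.6523899107623 [ 1.44189047 -0.44431618  0.78677032]
meter [(0.82, [178, 318, 95, 73])]
trigger_pad [(0.52, [172, 306, 8, 12]), (0.3, [239, 365, 42, 59])]
holder [(0.95, [270, 278, 46, 44]), (0.75, [267, 252, 16, 37]), (0.62, [330, 295, 47, 47])]
probe [(0.89, [266, 251, 16, 34]), (0.83, [252, 243, 7, 38])]
vise [(0.58, [402, 254, 121, 97])]
bracket [(0.75, [416, 232, 89, 54])]
screwdriver [(0.63, [437, 229, 51, 32])]
jar [(0.78, [318, 330, 28, 41])]
tin [(0.56, [239, 365, 42, 62])]
top 46.08324924491327 0.055446801613458704 324.160881419902 226.0498978898078 [0.40839607 0.02667774 1.24041812]
meter [(0.56, [482, 239, 91, 96])]
trigger_pad [(0.53, [482, 239, 8, 28])]
holder [(0.91, [318, 214, 49, 46]), (0.65, [365, 271, 48, 43])]
probe [(0.77, [365, 322, 12, 17]), (0.72, [367, 268, 20, 15]), (0.65, [239, 175, 18, 14]), (0.46, [479, 238, 8, 30])]
vise [(0.98, [209, 206, 125, 145])]
bracket [(0.64, [206, 185, 118, 69])]
screwdriver [(0.67, [127, 275, 11, 97])]
jar [(0.69, [356, 161, 28, 37])]
tin [(0.95, [442, 143, 33, 39])]
{'clock': 1.0, 'joint_pos': array([-1.38858231e+00,  3.13159709e-01,  4.61274494e-02,  1.30363038e+00,
        5.36697055e-06,  1.43118397e+00]), 'qvel': array([2.18362114e-04, 5.30475118e-04, 9.11002043e-05, 3.08937149e-04,
       2.47415800e-04, 2.10497265e-03]), 'tau': array([ 6.94294213e-04, -4.80475330e+01,  2.98818684e+01,  2.70028440e-04,
       -1.82133626e-04,  2.55400198e-05]), 'tcp_pos': array([ 0.18186554, -0.54552484,  0.23135737]), 'orientation': array([6.67734680e-05, 9.87081383e-01, 1.60219660e-01, 4.10663971e-06]), 'wrist_force': array([-0.33873089, -0.07265212,  0.44706748]), 'ft_torque': array([-0.03514874, -0.00841048,  0.0527644 ]), 'finger_gap': 0.0852985773322855}
```

View pics/scene0.png

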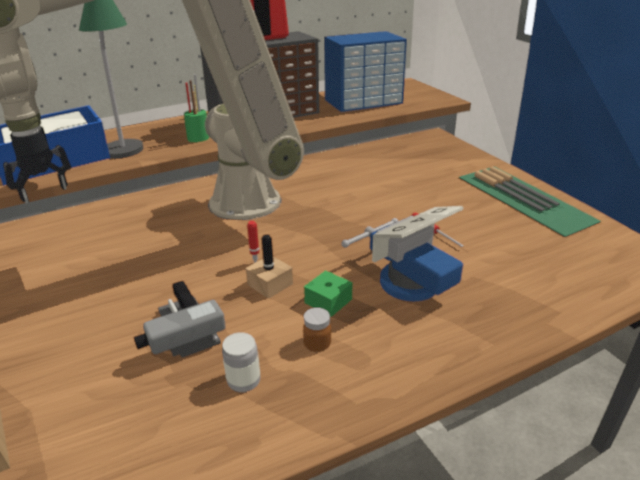

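View pics/top0.png

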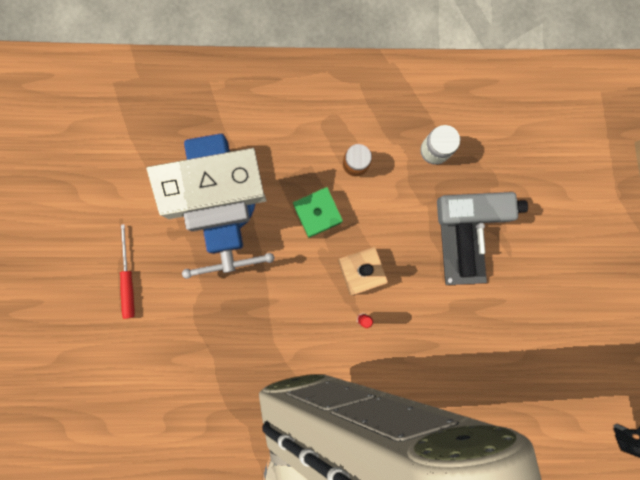

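Run:
```python
from h import *
s=load('scene0')['img'][:,:,::-1]; t=load('top0')['img'][:,:,::-1]
z=lambda im,x,y,w,h,k: cv2.resize(im[y:y+h,x:x+w],None,fx=k,fy=k,interpolation=cv2.INTER_CUBIC)
cv2.imwrite('pics/c1.png',z(s,120,210,240,180,3.3))
cv2.imwrite('pics/c2.png',z(t,290,120,250,187,3.2))
cv2.imwrite('pics/c3.png',np.vstack([z(t,110,110,200,75,4),z(s,340,200,160,70,5)]))
```

```text
(no output)
```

View pics/c1.png

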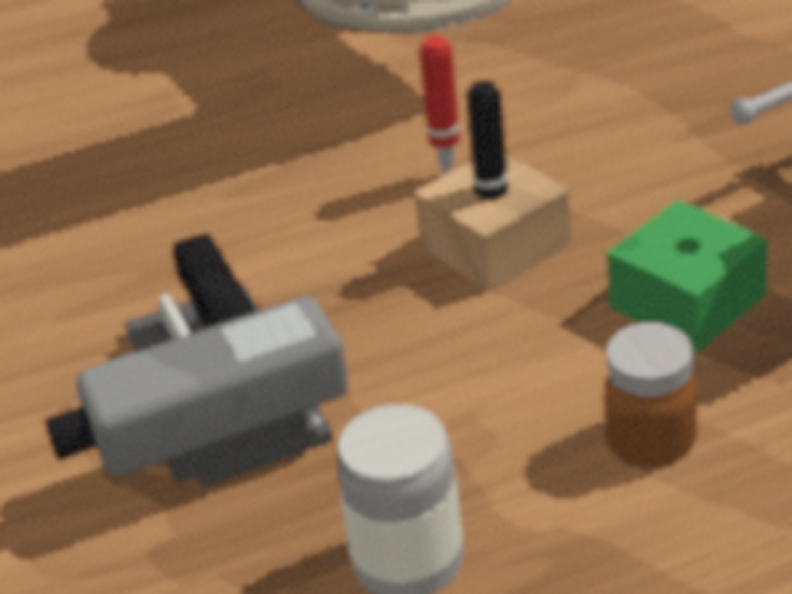

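View pics/c2.png

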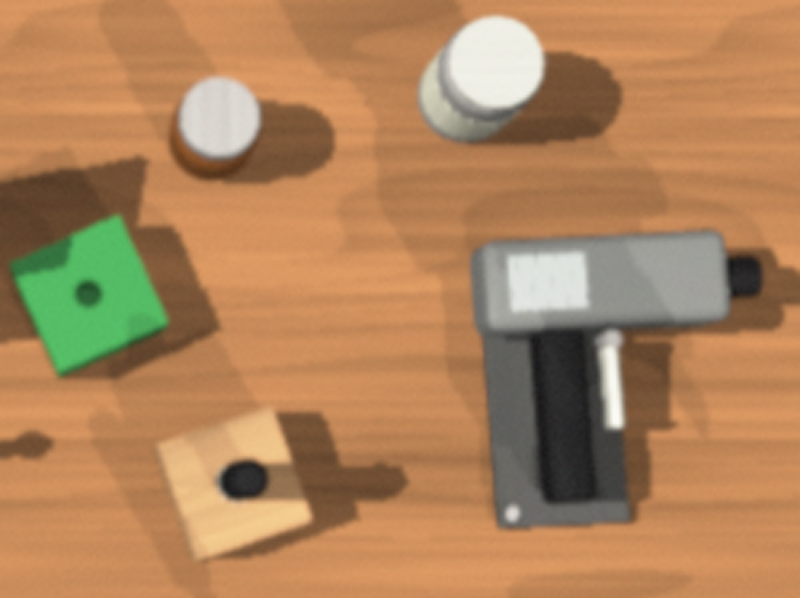

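View pics/c3.png

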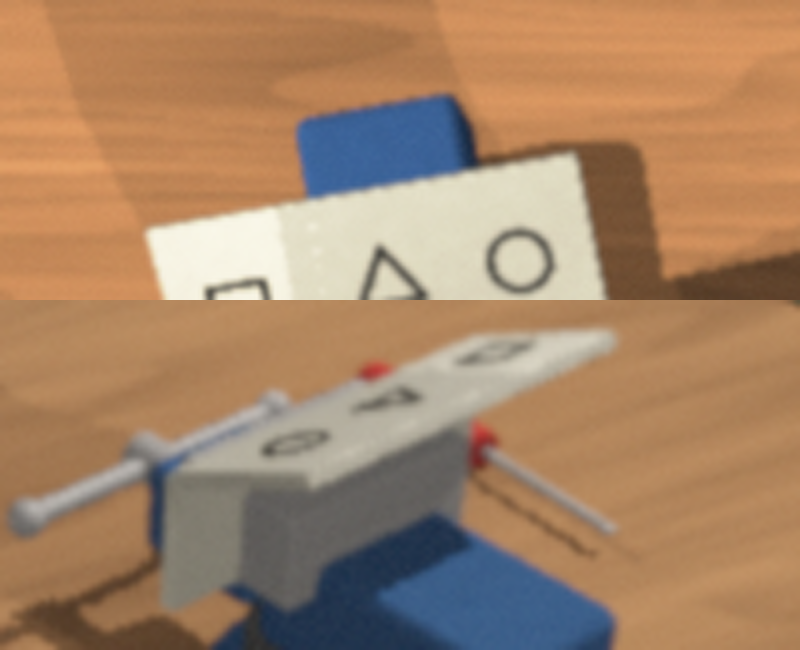

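Run:
```python
from h import *
for n in ['top0','scene0']:
    p=load(n); C=cloud(p); im=p['img'].astype(int); Z=C[:,:,2]
    ok=p['z_map']>0
    print(n,'bench z',np.median(Z[ok&(np.abs(Z)<.02)]))
    # meter housing top
    if n=='top0':
        sl=np.zeros_like(ok); sl[185:290,430:530]=1
        for nm,lo,hi in [('housing',.080,.095),('grip',.070,.0795),('foot',.006,.018)]:
            m=ok&sl&(Z>lo)&(Z<hi); P=C[m]; r=cv2.minAreaRect(P[:,:2].astype(np.float32)); print(nm,m.sum(),np.median(P[:,2]),r)
        sl[:]=0; sl[150:230,140:270]=1
        m=ok&sl&(Z>.15)&(Z<.23); P=C[m]; 
        A=np.c_[P[:,:2],np.ones(len(P))]
        w=np.ones(len(P),bool)
        for _ in range(5):
            c=np.linalg.lstsq(A[w],P[w,2],rcond=None)[0]; w=np.abs(A@c-P[:,2])<.004
        nrm=np.r_[-c[:2],1]; nrm/=np.linalg.norm(nrm); print('plane',c,'n',nrm,'tilt',np.degrees(np.arccos(nrm[2])),'az of -n',np.degrees(np.arctan2(-nrm[1],-nrm[0])),w.sum())
        r=cv2.minAreaRect(P[w][:,:2].astype(np.float32)); print('plate',r, P[w][:,2].min(),P[w][:,2].max(),np.median(P[w],0))
        sl[:]=0; sl[240:300,335:395]=1
        m=ok&sl&(Z>.044)&(Z<.056); r=cv2.minAreaRect(C[m][:,:2].astype(np.float32)); print('holder',m.sum(),r,np.median(Z[m]))
        m=ok&sl&(Z>.12); print('probe top',C[m].mean(0),m.sum(),Z[m].max())
        print('probe px', np.argwhere(m).mean(0)[::-1])
    # ring
    g=p['img'].mean(2)
    x,y,w_,h_=(222,160,36,32) if n=='top0' else (387,217,24,19)
    roi=g[y:y+h_,x:x+w_]; 
    b=(roi<cv2.medianBlur(roi.astype(np.uint8),11)*0.75) if 0 else roi<roi.max()*.6
    nl,lab,st,ce=cv2.connectedComponentsWithStats(b.astype(np.uint8),connectivity=8)
    print(st.tolist(),(ce+[x,y]).round(1).tolist())
```

```text
top0 bench z 0.0006506648441290072
housing 2222 0.08620214519242747 ((0.5333658456802368, -0.3440580368041992), (0.17366117238998413, 0.16373863816261292), 18.053712844848633)
grip 940 0.07601941574568294 ((0.5159671902656555, -0.34601008892059326), (0.17444650828838348, 0.18476475775241852), 2.8397512435913086)
foot 1425 0.012195156122335992 ((0.5176793932914734, -0.3540038764476776), (0.2184002846479416, 0.22483472526073456), 89.36390686035156)
plane [ 0.46161637  0.08878635 -0.1155826 ] n [-0.41776132 -0.08035136  0.90499676] tilt 25.177153082592795 az of -n 10.887198941758973 4900
plate ((0.6047107577323914, 0.21644341945648193), (0.08790407329797745, 0.20103546977043152), 10.933484077453613) 0.15848735896155108 0.20567561327159528 [0.60502901 0.21664371 0.18327283]
holder 1255 ((0.4397846460342407, -0.09215877950191498), (0.07975102961063385, 0.08047295361757278), 19.06268310546875) 0.05054119223071361
probe top [ 0.43929979 -0.09094634  0.13798973] 137 0.14650479702109523
probe px [367.04379562 269.81021898]
[[0, 0, 36, 32, 1089], [35, 0, 1, 5, 5], [10, 8, 16, 15, 58]] [[239.4, 175.6], [257.0, 162.0], [239.4, 175.1]]
scene0 bench z 0.0009483450217857461
[[0, 0, 24, 19, 449], [17, 10, 1, 1, 1], [6, 12, 2, 2, 4], [22, 18, 2, 1, 2]] [[398.5, 225.9], [404.0, 227.0], [393.5, 229.5], [409.5, 235.0]]
```

Run:
```python
from h import *
p=load('top0'); C=cloud(p); Z=C[:,:,2]
c=np.array([0.46161637,0.08878635,-0.1155826])
o,d=ray(p,[[239.5,175.3]]); d=d[0]
# c0 x + c1 y + c2 = z
s=(o[2]-c[0]*o[0]-c[1]*o[1]-c[2])/(c[0]*d[0]+c[1]*d[1]-d[2]); print('ring',o+s*d)
q=np.radians(10.9); print('ring from plate',np.array([.6047,.2164])+.062*np.array([np.sin(q),-np.cos(q)]))
ok=p['z_map']>0
sl=np.zeros_like(ok); sl[185:290,430:530]=1
for nm,lo,hi in [('housing',.081,.095),('grip',.070,.0805),('foot',.008,.018)]:
    m=(ok&sl&(Z>lo)&(Z<hi)).astype(np.uint8)
    m=cv2.morphologyEx(m,cv2.MORPH_OPEN,np.ones((5,5)))
    nl,lab,st,ce=cv2.connectedComponentsWithStats(m)
    for k in np.argsort(-st[1:,4])[:2]+1:
        P=C[lab==k]; print(nm,st[k],np.median(P[:,2]),cv2.minAreaRect(P[:,:2].astype(np.float32)))
# trigger: light pixels
im=p['img'].astype(int); m=(im.min(2)>170)&sl&(np.mgrid[0:480,0:640][1]>473)
nl,lab,st,ce=cv2.connectedComponentsWithStats(m.astype(np.uint8)); print(st,ce)
for k in range(1,nl):
    if st[k,4]>20:
        uv=np.argwhere(lab==k)[:,::-1]; P=atz(p,uv,.07); print('trig',P.mean(0),cv2.minAreaRect(P[:,:2].astype(np.float32)),np.median(Z[lab==k]))
```

```text
ring [0.616447   0.15431345 0.18268035]
ring from plate [0.61642392 0.15551856]
housing [ 441  192   77   31 2018] 0.08648252485215337 ((0.5716044902801514, -0.33117276430130005), (0.05882817134261131, 0.15856316685676575), 2.77221417427063)
grip [460 249  14  11 133] 0.07663061704051893 ((0.4740562438964844, -0.3046397864818573), (0.027486370876431465, 0.02111269347369671), 89.46141815185547)
grip [517 201  11  10  94] 0.07516379903931016 ((0.5764331817626953, -0.42399081587791443), (0.019519824534654617, 0.023150905966758728), 0.38985520601272583)
foot [442 225  19  60 625] 0.012514137605262063 ((0.4760846495628357, -0.2866489291191101), (0.13051298260688782, 0.03264530375599861), 5.216002941131592)
foot [475 254  11  30 245] 0.012039417978972847 ((0.4462408125400543, -0.3513692319393158), (0.06334542483091354, 0.02116589993238449), 1.365290641784668)
[[     0      0    640    480 307075]
 [   478    224      7     30    125]] [[319.4342913 239.500311 ]
 [480.92      238.736    ]]
trig [ 0.50638785 -0.33721115  0.07      ] ((0.5068730711936951, -0.33696767687797546), (0.06095770373940468, 0.009535329416394234), 2.7854487895965576) 0.0693962152511388
```

Named: the black pen at top px (367,269) in the wooden block is the probe. The red one at (365,322) and the green block at (318,214) are look-alikes. The ring is the circle at (240,175), rightmost on the plate. The square is at (171,187) and the triangle at (207,180). The crops confirm all of these. I'll start with the gauge: grip centre about (0.493,-0.311), yaw 2.8°.

{"api": "send_rows", "payload": {"deltas": [[[4,3,0,0,0,-2],[8,6,0,0,0,-4],[12,9,0,0,0,-6],[16,12,0,0,0,-8],[20,15,0,0,0,-10],[24,18,0,0,0,-12],[28,21,0,0,0,-14],[31.1,23.5,-2,0,0,-15.6],[31.1,23.5,-6,0,0,-15.6],[31.1,23.5,-9,0,0,-15.6],[31.1,23.5,-9,0,0,-15.6]]], "jaw": 1, "force": 25}}

```text
clock: 2.1
tcp_pos: [0.4907, -0.3078, 0.1368]
orientation: [-0.003, 1.0, 0.025, -0.003]
wrist_force: [-0.2, 0.4, 0.9]
finger_gap: 0.0854
```

Run:
```python
from h import *
from workcell import *
s=get_state(); print(s['clock'],s['tcp_pos'],s['orientation'])
a=read_camera('top')['img'][:,:,::-1]; b=read_camera('scene')['img'][:,:,::-1]
z=lambda im,x,y,w,h,k: cv2.resize(im[y:y+h,x:x+w],None,fx=k,fy=k,interpolation=cv2.INTER_CUBIC)
cv2.imwrite('pics/d1.png',np.hstack([z(a,400,150,160,180,2.5),z(b,100,210,160,180,2.5)]))
```

```text
2.1 [ 0.49065327 -0.30781525  0.1368175 ] [-0.00281482  0.99966938  0.02534688 -0.00327774]
```

View pics/d1.png

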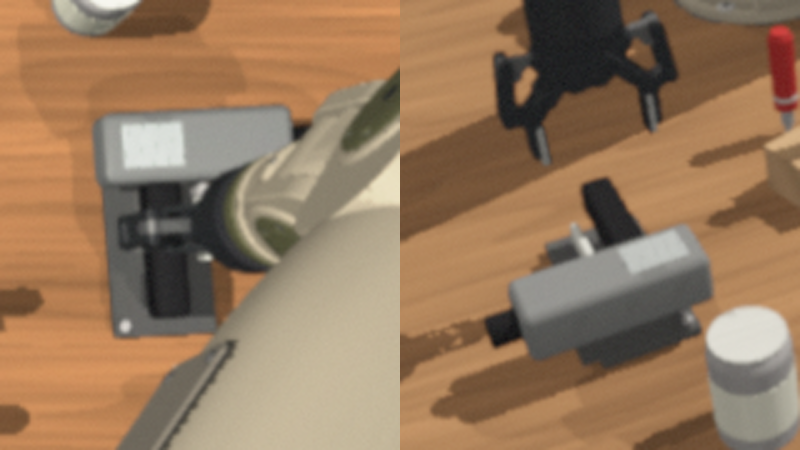

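The gripper straddles the grip (top view, around px (460,240)), and both sides are open below it. Descending.

{"api": "send_rows", "payload": {"deltas": [[[0,0,-2,0,0,0],[0,0,-4.5,0,0,0],[0,0,-7,0,0,0],[0,0,-9.5,0,0,0],[0,0,-10.4,0,0,0],[0,0,-10.4,0,0,0],[0,0,-10.4,0,0,0]]]}}

```text
clock: 2.9
tcp_pos: [0.4939, -0.3117, 0.0393]
orientation: [0.001, 1.0, 0.025, 0.001]
wrist_force: [0.6, 0.2, 0.4]
finger_gap: 0.0857
```

{"api": "send_rows", "payload": {"deltas": [[[0,0,0,0,0,0],[0,0,0,0,0,0],[0,0,0,0,0,0],[0,0,0,0,0,0],[0,0,0,0,0,0],[0,0,0,0,0,0],[0,0,0,0,0,0],[0,0,0,0,0,0],[0,0,0,0,0,0],[0,0,0,0,0,0]]], "jaw": -1, "force": 30}}

```text
clock: 3.9
tcp_pos: [0.4945, -0.3147, 0.0404]
orientation: [0.004, 1.0, 0.024, 0.002]
wrist_force: [-2.2, -7.1, 6.8]
finger_gap: 0.045
```

Run:
```python
from h import *
from workcell import *
s=get_state(); print(s['clock'],s['tcp_pos'],s['wrist_force'],s['finger_gap'])
a=read_camera('top')['img'][:,:,::-1]; b=read_camera('scene')['img'][:,:,::-1]
z=lambda im,x,y,w,h,k: cv2.resize(im[y:y+h,x:x+w],None,fx=k,fy=k,interpolation=cv2.INTER_CUBIC)
cv2.imwrite('pics/d2.png',np.hstack([z(a,420,180,100,120,4),z(b,120,240,100,120,4)]))
```

```text
3.9 [ 0.49454789 -0.31468423  0.0404339 ] [-2.21800529 -7.05175315  6.79094518] 0.044956226439448264
```

View pics/d2.png

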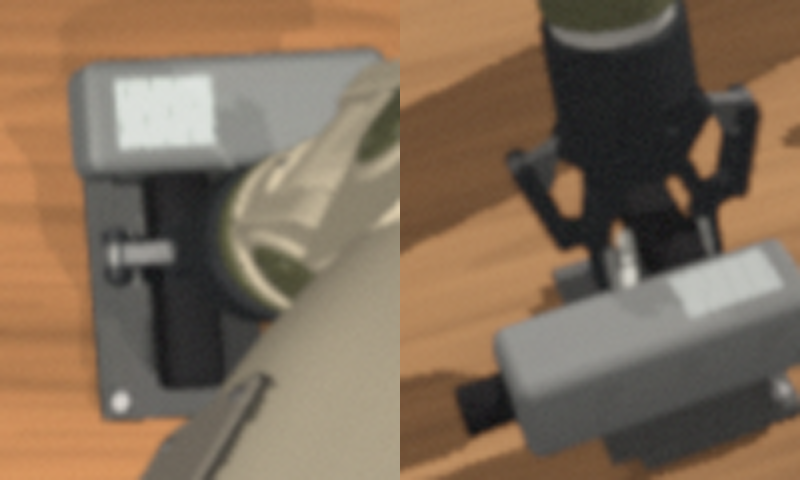

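{"api": "send_rows", "payload": {"deltas": [[[0,0,0,0,0,0],[0,0,0,0,0,0],[0,0,0,0,0,0],[0,0,0,0,0,0],[0,0,0,0,0,0]]], "jaw": -1, "force": 60}}

```text
clock: 4.5
tcp_pos: [0.4946, -0.3143, 0.0406]
orientation: [0.004, 1.0, 0.024, 0.002]
wrist_force: [-2.4, -5.1, 8.5]
finger_gap: 0.0435
```

{"api": "send_rows", "payload": {"deltas": [[[0,0,0,0,0,0],[0,0,0,0,0,0],[0,0,0,0,0,0],[0,0,0,0,0,0]]], "jaw": -1, "force": 90}}

```text
clock: 4.9
tcp_pos: [0.4945, -0.314, 0.0408]
orientation: [0.004, 1.0, 0.024, 0.002]
wrist_force: [-2.2, -2.3, 10.9]
finger_gap: 0.0426
```

Run:
```python
from h import *
from workcell import *
a=read_camera('top')['img'][:,:,::-1]; b=read_camera('scene')['img'][:,:,::-1]
z=lambda im,x,y,w,h,k: cv2.resize(im[y:y+h,x:x+w],None,fx=k,fy=k,interpolation=cv2.INTER_CUBIC)
cv2.imwrite('pics/d3.png',z(b,130,240,80,80,7))
```

```text
(no output)
```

View pics/d3.png

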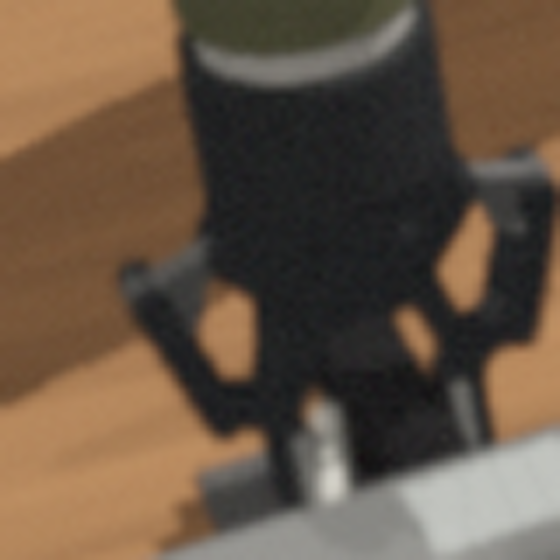

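Squeezed to 42.6 mm with force on both sides, so the trigger is at its stop. Releasing now, then rising and moving toward the probe.

{"api": "send_rows", "payload": {"deltas": [[[0,0,0,0,0,0],[0,0,0,0,0,0],[0,0,0,0,0,0],[0,0,0,0,0,0],[0,0,0,0,0,0],[0,0,0,0,0,0]]], "jaw": 1}}

```text
clock: 5.6
tcp_pos: [0.4928, -0.3102, 0.0373]
orientation: [-0.0, 1.0, 0.025, -0.0]
wrist_force: [-0.2, -0.6, 0.9]
finger_gap: 0.0853
```

{"api": "send_rows", "payload": {"deltas": [[[0,0,2,0,0,0],[0,0,5,0,0,0],[0,0,8.5,0,0,0],[0,0,12,0,0,0],[0,0,15,0,0,0],[-0.5,3,16,0,0,0],[-1.5,7,16,0,0,0],[-2.5,11,16,0,0,0],[-3.5,15,16,0,0,0],[-4.5,19,16,0,0,0],[-5.35,21.9,16,0,0,0],[-5.35,21.9,16,0,0,0]]]}}

```text
clock: 6.8
tcp_pos: [0.4375, -0.0882, 0.1974]
orientation: [-0.001, 1.0, 0.027, -0.001]
wrist_force: [0.5, -0.2, 0.2]
finger_gap: 0.0851
```

Run:
```python
from h import *
from workcell import *
s=get_state(); print(s['clock'],s['tcp_pos'],s['wrist_force'],s['finger_gap'],s['joint_pos'])
pa=read_camera('top');pb=read_camera('scene')
a=pa['img'][:,:,::-1]; b=pb['img'][:,:,::-1]
pickle.dump((pa,pb),open('s4.pkl','wb'))
z=lambda im,x,y,w,h,k: cv2.resize(im[y:y+h,x:x+w],None,fx=k,fy=k,interpolation=cv2.INTER_CUBIC)
cv2.imwrite('pics/d4.png',np.hstack([z(a,310,170,220,150,1.8),z(b,130,150,220,150,1.8)]))
cv2.imwrite('pics/d5.png',z(a,430,180,110,110,5))
```

```text
6.8 [ 0.43754453 -0.08823733  0.19741871] [ 0.50034912 -0.22723803  0.21980327] 0.08508131104323086 [-3.79633602e-01  8.10027598e-02 -3.28100151e-01  1.16325408e+00
  6.34420548e-04  2.70828719e+00]
```

View pics/d4.png

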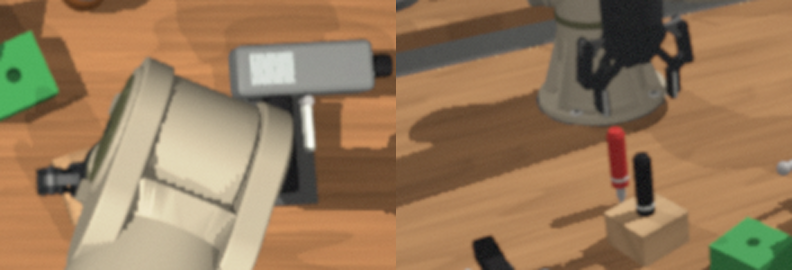

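View pics/d5.png

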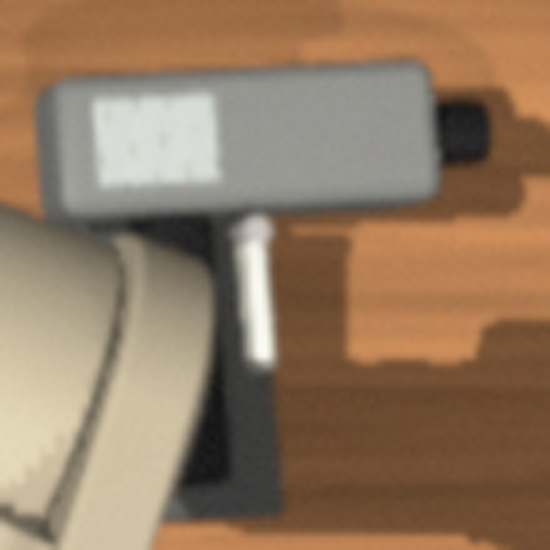

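The trigger is back at rest. I'll check the probe's position from the scene camera, and turn 45° to keep the last joint away from its limit.

{"api": "send_rows", "payload": {"deltas": [[[0,0,0,0,0,8],[0,0,0,0,0,16],[0,0,0,0,0,24],[0,0,0,0,0,32],[0,0,0,0,0,40],[0,0,0,0,0,45],[0,0,0,0,0,45],[0,0,0,0,0,45]]]}}

```text
clock: 7.7
tcp_pos: [0.4397, -0.0924, 0.1972]
orientation: [0.0, 0.915, 0.404, -0.0]
wrist_force: [-0.8, -0.6, 0.2]
finger_gap: 0.0852
```

Run:
```python
from h import *
from workcell import *
s=get_state(); print(s['clock'],s['tcp_pos'],s['joint_pos'],s['orientation'])
pb=load('s4')[1]; p=load('scene0')
print([(round(d['conf'],2),d['box']) for d in silhouettes(read_camera('scene'),'probe')])
im=p['img'].astype(int)
m=np.zeros((480,640),bool); m[228:275,255:280]=(im.max(2)<75)[228:275,255:280]
uv=np.argwhere(m)[:,::-1]; print(uv.min(0),uv.max(0))
for v in range(236,266,4):
    c=uv[uv[:,1]==v][:,0]; print(v,c.min(),c.max(), proj(p,[[.4395,-.0915,z] for z in []]) if 0 else '')
for x in ([.4395,-.0915],[.4395,-.0865]):
    print(proj(p,[[*x,.052],[*x,.09],[*x,.138]]).round(1).tolist())
```

```text
7.7 [ 0.43972137 -0.09244594  0.19720753] [-3.86114117e-01  8.55173740e-02 -3.23625554e-01  1.16152459e+00
 -1.48910989e-04  1.92397666e+00] [ 9.80598032e-05  9.14813289e-01  4.03877006e-01 -8.72169824e-06]
[(0.8, [266.1, 252.4, 16.1, 39.4]), (0.8, [253.8, 242.2, 10.4, 43.3])]
[262 235] [272 269]
236 264 268 
240 262 270 
244 263 271 
248 263 271 
252 263 271 
256 263 271 
260 264 272 
264 265 268 
[[268.3, 266.8], [267.2, 253.7], [265.8, 236.4]]
[[270.3, 266.3], [269.2, 253.1], [267.8, 235.9]]
```

{"api": "send_rows", "payload": {"deltas": [[[0,0,-2,0,0,0],[0,0,-4.5,0,0,0],[0,0,-7,0,0,0],[0,0,-9.5,0,0,0],[0,0,-11.5,0,0,0],[0,0,-12.1,0,0,0],[0,0,-12.1,0,0,0],[0,0,-12.1,0,0,0]]]}}

```text
clock: 8.6
tcp_pos: [0.44, -0.0918, 0.0771]
orientation: [0.0, 0.914, 0.405, 0.0]
wrist_force: [-0.3, -0.9, 1.0]
finger_gap: 0.0853
```

{"api": "send_rows", "payload": {"deltas": [[[0,0,0,0,0,0],[0,0,0,0,0,0],[0,0,0,0,0,0],[0,0,0,0,0,0],[0,0,0,0,0,0],[0,0,0,0,0,0],[0,0,0,0,0,0],[0,0,0,0,0,0],[0,0,0,0,0,0],[0,0,0,0,0,0]]], "jaw": -1, "force": 60}}

```text
clock: 9.6
tcp_pos: [0.4397, -0.0916, 0.0768]
orientation: [0.0, 0.914, 0.405, 0.0]
wrist_force: [-0.7, -0.5, 5.3]
finger_gap: 0.0246
```

Run:
```python
from h import *
from workcell import *
s=get_state(); print(s['clock'],s['tcp_pos'],s['wrist_force'],s['finger_gap'],s['joint_pos'])
pb=read_camera('scene'); b=pb['img'][:,:,::-1]
z=lambda im,x,y,w,h,k: cv2.resize(im[y:y+h,x:x+w],None,fx=k,fy=k,interpolation=cv2.INTER_CUBIC)
cv2.imwrite('pics/d6.png',z(b,220,180,100,120,5))
```

```text
9.6 [ 0.43970771 -0.09162812  0.07677549] [-0.66296975 -0.50927164  5.30766894] 0.024634604648605545 [-3.84513914e-01  1.84635324e-01 -5.27242713e-01  8.57982527e-01
  2.08132104e-06  1.92208466e+00]
```

View pics/d6.png

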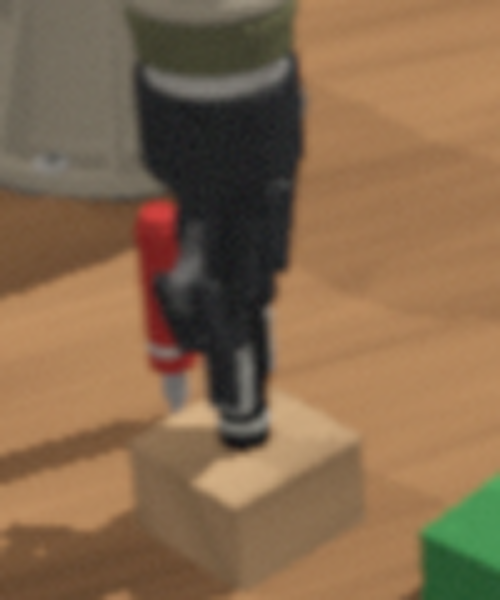

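The probe is gripped squarely. Lifting it straight up.

{"api": "send_rows", "payload": {"deltas": [[[0,0,0.5,0,0,0],[0,0,1.5,0,0,0],[0,0,3,0,0,0],[0,0,5,0,0,0],[0,0,8,0,0,0],[0,0,11,0,0,0],[0,0,14,0,0,0],[0,0,17,0,0,0],[0,0,19,0,0,0],[0,0,20,0,0,0],[0,0,20,0,0,0]]]}}

```text
clock: 10.75
tcp_pos: [0.4399, -0.0917, 0.2776]
orientation: [0.001, 0.914, 0.405, 0.001]
wrist_force: [-0.7, -0.0, -1.2]
finger_gap: 0.0244
```

Run:
```python
from h import *
from workcell import *
s=get_state(); print(s['clock'],s['tcp_pos'],s['wrist_force'],s['finger_gap'],s['joint_pos'])
pb=read_camera('scene'); b=pb['img'][:,:,::-1]; pickle.dump(pb,open('s7.pkl','wb'))
q=s['tcp_pos']; print(proj(pb,[q,q-[0,0,.0618],q-[0,0,.0268]]))
z=lambda im,x,y,w,h,k: cv2.resize(im[y:y+h,x:x+w],None,fx=k,fy=k,interpolation=cv2.INTER_CUBIC)
cv2.imwrite('pics/d7.png',z(b,220,120,100,120,5))
```

```text
10.75 [ 0.43985462 -0.09171516  0.27759294] [-0.70919908 -0.04304468 -1.24290082] 0.024377861295712733 [-3.84549781e-01  5.62298232e-02 -1.57660559e-01  1.35457519e+00
 -3.02974334e-05  1.92210093e+00]
[[261.40192198 182.23295034]
 [263.39486751 207.07943891]
 [262.27573258 193.16914276]]
```

View pics/d7.png

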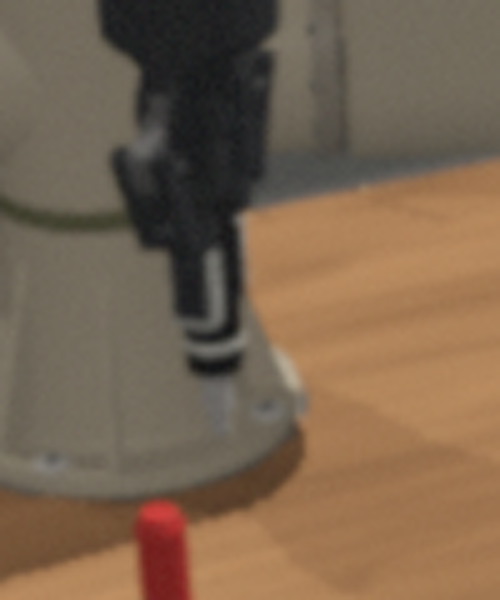

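The probe is out and straight: the predicted tip, px (263,207), matches the seen one at (264,206). Moving to a stand-off 40 mm off the ring, tilted 25°.

{"api": "send_rows", "payload": {"deltas": [[[1.35,2.4,1,0,0,0],[2.7,4.8,2,0,0,0],[4,7.2,2,0,0,0],[5.4,9.5,2,0.6,-3.1,0],[6.8,11.9,2,1.2,-6.1,0],[8.1,14.3,2,1.9,-9.8,0],[9.4,16.7,2,2.6,-13.5,0],[10.8,19,2,3.3,-17.2,0],[12.2,21.4,1,4,-20.9,0],[13.5,23.8,0,4.7,-24.5,0],[13.5,23.8,0,4.7,-24.5,0],[13.5,23.8,0,4.7,-24.5,0]]]}}

```text
clock: 12.0
tcp_pos: [0.5725, 0.1467, 0.2739]
orientation: [0.048, 0.893, 0.397, 0.208]
wrist_force: [-0.0, 0.4, -0.8]
finger_gap: 0.0244
```

```bash
cat > chk.py <<'E'
from h import *
from workcell import *
from scipy.spatial.transform import Rotation as Ro
import sys
s=get_state(); q=s['orientation']; R=Ro.from_quat([q[1],q[2],q[3],q[0]]).as_matrix()
ring=np.array([.6164,.1548,.1828]); n=np.array([-.4150,-.0799,.9063])
n/=np.linalg.norm(n)
tip=s['tcp_pos']+.0618*R[:,2]; e=tip-ring
print('t',s['clock'],'tcp',s['tcp_pos'].round(4),'F',s['wrist_force'].round(2),'F.n',s['wrist_force']@n,'gap',s['finger_gap'],'j',s['joint_pos'].round(2))
print('angle to n',np.degrees(np.arccos(-R[:,2]@n)),'free-tip height over face',e@n*1000,'lateral mm',(e-(e@n)*n)*1000)
if len(sys.argv)>1:
    z=lambda im,x,y,w,h,k: cv2.resize(im[y:y+h,x:x+w],None,fx=k,fy=k,interpolation=cv2.INTER_CUBIC)
    pa=read_camera('top');pb=read_camera('scene'); pickle.dump((pa,pb),open(sys.argv[1]+'.pkl','wb'))
    for p in (pa,pb): print('px tip, ring',proj(p,[tip,ring]).round(1).tolist())
    a=pa['img'][:,:,::-1]; b=pb['img'][:,:,::-1]
    cv2.imwrite(f'pics/{sys.argv[1]}.png',np.hstack([z(a,150,110,160,160,2.5),z(b,345,140,100,125,4)[:400]]))
E
python3 chk.py e1
```

```text
t 12.0 tcp [0.5725 0.1467 0.2739] F [-0.03  0.37 -0.83] F.n -0.7648281408004828 gap 0.024434838893853894 j [ 0.09 -0.01 -0.33  0.82  0.04  2.41]
angle to n 0.3276009696529872 free-tip height over face 39.62129220746051 lateral mm [-2.0879877  -0.09516904 -0.96449178]
px tip, ring [[238.6, 181.6], [239.2, 175.3]]
px tip, ring [[393.7, 211.4], [398.6, 228.6]]
```

View pics/e1.png

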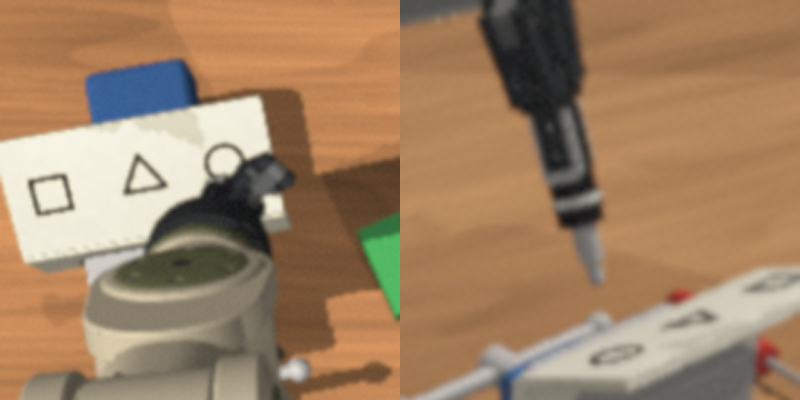

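Stand-off agrees in the scene view: tip seen at px (394.5,211), ring at (399,228.5). Advancing to 10 mm off.

{"api": "send_rows", "payload": {"deltas": [[[0.2,0.04,-0.5,0,0,0],[0.6,0.12,-1.3,0,0,0],[0.95,0.19,-2.1,0,0,0],[1.25,0.24,-2.75,0,0,0],[1.25,0.24,-2.75,0,0,0],[1.25,0.24,-2.75,0,0,0],[1.25,0.24,-2.75,0,0,0]]]}}

```text
clock: 12.8
tcp_pos: [0.587, 0.1489, 0.2491]
orientation: [0.049, 0.892, 0.396, 0.211]
wrist_force: [0.0, 0.2, -0.4]
finger_gap: 0.0244
```

```bash
python3 chk.py e2
```

```text
t 12.8 tcp [0.587  0.1489 0.2491] F [ 0.01  0.23 -0.41] F.n -0.39682615528863563 gap 0.024367424140736258 j [ 0.1   0.03 -0.36  0.75  0.04  2.41]
angle to n 0.035118882340384835 free-tip height over face 10.962990163185847 lateral mm [ 0.77130906 -0.09280389  0.34500522]
px tip, ring [[239.1, 176.2], [239.2, 175.3]]
px tip, ring [[397.6, 223.9], [398.6, 228.6]]
```

View pics/e2.png

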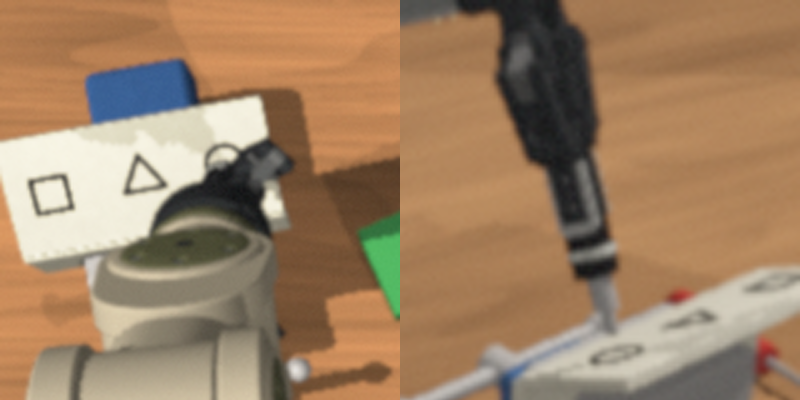

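{"api": "send_rows", "payload": {"deltas": [[[0.2,0.04,-0.4,0,0,0],[0.4,0.08,-0.8,0,0,0],[0.55,0.11,-1.15,0,0,0],[0.58,0.11,-1.27,0,0,0],[0.58,0.11,-1.27,0,0,0],[0.58,0.11,-1.27,0,0,0]]]}}

```text
clock: 13.5
tcp_pos: [0.5928, 0.15, 0.2365]
orientation: [0.049, 0.892, 0.396, 0.211]
wrist_force: [-0.6, 0.5, 2.1]
finger_gap: 0.0246
```

```bash
python3 chk.py; python3 chk.py
```

```text
t 13.5 tcp [0.5928 0.15   0.2365] F [-0.64  0.55  2.1 ] F.n 2.1220185167836627 gap 0.02463188734468727 j [ 0.1   0.04 -0.37  0.72  0.04  2.41]
angle to n 0.027086834968912704 free-tip height over face -2.9901412583932263 lateral mm [ 0.81617509 -0.10144259  0.36478804]
t 13.5 tcp [0.5928 0.15   0.2365] F [-0.64  0.55  2.1 ] F.n 2.1220185167836627 gap 0.02463188734468727 j [ 0.1   0.04 -0.37  0.72  0.04  2.41]
angle to n 0.027086834968912704 free-tip height over face -2.9901412583932263 lateral mm [ 0.81617509 -0.10144259  0.36478804]
```

{"api": "send_rows", "payload": {"deltas": [[[0.06,0.01,-0.13,0,0,0],[0.12,0.02,-0.26,0,0,0],[0.18,0.03,-0.39,0,0,0],[0.18,0.03,-0.39,0,0,0],[0.18,0.03,-0.39,0,0,0],[0.18,0.03,-0.39,0,0,0],[0.18,0.03,-0.39,0,0,0],[0.18,0.03,-0.39,0,0,0]]]}}

```text
clock: 14.3
tcp_pos: [0.5946, 0.1503, 0.2325]
orientation: [0.049, 0.892, 0.396, 0.211]
wrist_force: [-0.9, -0.2, 3.8]
finger_gap: 0.025
```

```bash
python3 chk.py e3
python3 - <<'E'
from h import *
from workcell import *
F=[]
for i in range(10): read_camera('scene'); F.append(get_state()['wrist_force'])
print(np.mean(F,0),np.mean(F,0)@[-.415,-.0799,.9063])
a,b=load('e3'); cv2.imwrite('pics/e3z.png',cv2.resize(b['img'][190:260,360:440,::-1],None,fx=8,fy=8,interpolation=cv2.INTER_CUBIC))
E
```

```text
t 14.3 tcp [0.5946 0.1503 0.2325] F [-0.91 -0.23  3.75] F.n 3.797103394784869 gap 0.02499913399755795 j [ 0.1   0.05 -0.38  0.71  0.04  2.41]
angle to n 0.030224751491945565 free-tip height over face -7.393995150445212 lateral mm [ 0.80114987 -0.19389755  0.34975701]
px tip, ring [[239.4, 174.0], [239.2, 175.3]]
px tip, ring [[399.6, 231.8], [398.6, 228.6]]
[-1.19600766  0.19225666  3.49801762] 3.651235241922464
```

View pics/e3z.png

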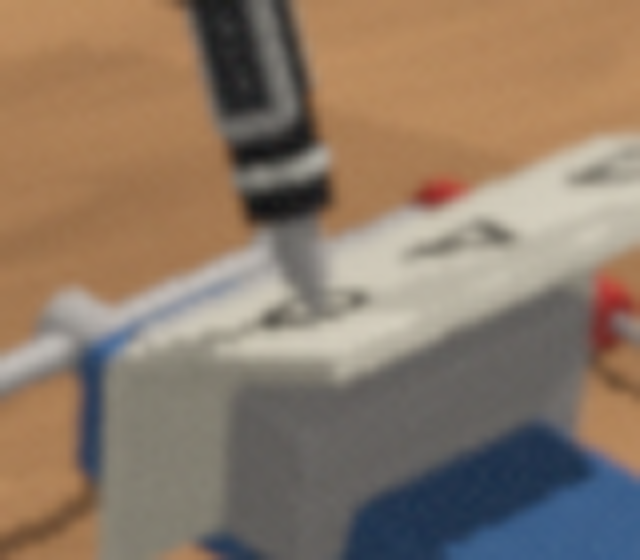

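Run:
```python
from h import *
p=load('e3')[1]; s0=np.array([.5946,.1503,.2325]); n=np.array([-.4150,-.0799,.9063])
# near edge of shoulder disc / white band etc: predicted
c=s0-n*.0268; o=-p['R'].T@p['t']; v=o-c; v-=v@n*n; v/=np.linalg.norm(v)
print('shoulder centre, near rim',proj(p,[c,c+.013*v]))
for d in range(-4,5,2): print(d,proj(p,[c+n*d/1000+.013*v])[0])
g=p['img'].mean(2)
for r in range(208,226): print(r,g[r,390:402].astype(int))
```

```text
shoulder centre, near rim [[395.73681323 216.65133743]
 [396.02188211 217.76230278]]
-4 [396.47231156 219.51851988]
-2 [396.24720413 218.64070536]
0 [396.02188211 217.76230278]
2 [395.79634571 216.88331349]
4 [395.57059514 216.00373882]
208 [ 39  32  30  32  29  27  29  42  73 110 136 133]
209 [ 27  26  26  30  40  49  65  92 125 154 159 140]
210 [ 47  60  71  71  77  93 114 135 153 160 149 132]
211 [ 90 105 120 117 114 120 132 140 135 124 108 111]
212 [113 119 127 120 109 103 102 103  87  70  63  93]
213 [95 91 90 85 69 62 53 52 44 38 48 84]
214 [70 53 44 39 33 32 32 27 27 32 41 79]
215 [69 32 25 21 27 23 29 30 33 43 56 85]
216 [ 79  39  27  25  26  31  34  41  53  69  88 106]
217 [ 92  59  54  51  54  55  68  75  87  98 113 119]
218 [110  97  99  98  90  90  95 101 105 113 126 124]
219 [121 122 131 131 110 102 105 109 113 122 137 140]
220 [129 140 150 143 116 102 106 113 121 136 151 163]
221 [160 169 171 155 122 105 107 112 122 139 157 171]
222 [180 181 173 156 132 111 106 112 120 135 156 177]
223 [175 171 165 158 152 124 109 108 117 133 154 178]
224 [163 164 172 172 168 137 112 110 114 128 150 176]
225 [169 175 182 186 182 160 130 115 112 125 148 174]
```

```bash
python3 chk.py e4
python3 - <<'E'
from h import *
a,b=load('e4'); cv2.imwrite('pics/e4s.png',b['img'][:,:,::-1])
E
```

```text
t 14.9 tcp [0.5946 0.1503 0.2323] F [-1.11  0.    4.08] F.n 4.156112326405014 gap 0.024561877473589688 j [ 0.1   0.05 -0.38  0.71  0.04  2.41]
angle to n 0.0406753157738148 free-tip height over face -7.472650929879905 lateral mm [ 0.6903432  -0.21700269  0.29698104]
px tip, ring [[239.5, 174.0], [239.2, 175.3]]
px tip, ring [[399.6, 231.8], [398.6, 228.6]]
```

View pics/e4s.png

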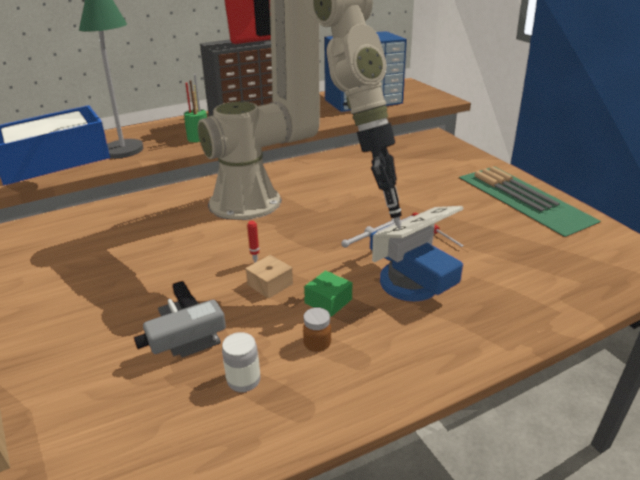

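```bash
python3 -c "
from workcell import *
print(hand_in())"
```

```text
the job is handed in; nothing more can be done
None
```

I did the job in the order asked and handed it in at about 14.9 s, with the arm still holding the probe on the ring.

- **Trigger:** I squeezed it until the gap stopped closing. The gap read 45.0, 43.5 and 42.6 mm at 30, 60 and 90 N, with almost no net side force at the end, so I took it to be at its stop. The top view afterwards showed it back at rest. I did not measure the trigger angle itself. The gap also reads slightly low under load: the 26 mm probe read 24.6 mm at 60 N.
- **Probe:** I took the black pen from the wooden block and left the red pen and green block alone. The probe is held square to the face within about 0.1° of the nominal 25° slope. My own fit of the plate gave 25.2°.
- **Tip:** It is inside the ring, less than 1 mm from the centre by arm pose, and it looks centred in the scene view. By geometry it is pushed in about 7.4 mm. The wrist force, corrected for the probe's weight, gives about 6.5–8 mm, and its zero is only good to about 0.5 N.
- **Small disagreement:** The probe's lower edge in the scene view is about 0.5 pixel (about 1 mm) off the prediction, within the calibration error.
- **Loose things:** The jar, tin and red pen stand where they were in the last picture, and the visible end of the screwdriver has not moved.

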